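# Index the specimen table to bring the conical bottle under the lens

### The arm

A 6-joint arm with a two-finger parallel gripper is mounted at the origin on the work surface. World frame = base frame: x ahead of the robot, y to its left, z up, the work surface at z = 0. Lengths are in m, angles in degrees, forces in N, time in s.
With the tool pointing down it reaches from about 0.275 to 0.725 m from the base axis. Payload 5.6 kg.
Tool frame: the origin (TCP) lies at the very end of the fingers, on their centre line; the grasp point (between the pads) lies 19 mm behind it; z points along the fingers, y is the direction in which the jaws open and shut (so a half turn about z gives the same grasp; the last joint's range is limited). The gripper opens to 85 mm and grips with 20 to 120 N. Pads are 22 mm wide; open, the fingers measure 114 mm over their backs; the gripper's body (76 mm by 85 mm) begins 54 mm behind the grasp point. The pads swing forward as they close: fully open they stand 13 mm farther back than shut.
Start: joints at [87.926, 14.616, 6.199, 0, -81.583, -16.306], TCP at [0.173, 0.522, 0.231] pointing down, gripper open.
Joint ranges: [-168.99, 168.99], [-69.2, 112.95], [-62.41, 85.93], [-164.36, 98.24], [-168.68, -3.75], [-174.98, 174.98]. Speed limits (degrees/s): [147.25, 147.25, 180, 180, 180, 180].

### API

Orientations are given as a 3x3 rotation matrix whose columns are the frame's x, y, z axes.
In Python, from station import ctrl gives the robot as it stands.
- The arm moves only by the shell command python3 -m creep 'ROWS'. ROWS is a JSON object of lists of equal length, an entry for each row: "grip": the finger opening in cm, from 0 to 8.54; "offset": the shift along the tool's x, y, z in cm, a list of three; "roll": the turn about the tool's z in degrees. A call has 1 to 12 rows; each row is the pose to reach, as a shift and turn from the pose commanded when the call began, along the tool's axes at that moment; what a row does not reach only later rows make up. A row lasts 1/8 s, in which the tool goes at most 62.5 mm and 10.7 degrees, less where a joint would pass 70% of its speed; a pose out of reach is approached as far as the arm can. A call with a gripper value outside its range is refused whole. The fingers move at their own pace and stop on an object; the grip force is fixed at half the most. Time passes only in rows, so rows that repeat a pose let the fingers close. It gives the time, the measured TCP pose, the force and the opening at its end, in the units of the state.
- ctrl.state(): the state, without advancing time (a new reading comes with each control period).
- ctrl.read_camera(name): name is "side" or "top" or "wrist"; returns the picture (420x560x3 uint8, red, green, blue); there is no depth.
- ctrl.get_calibration(name): a dict with "camera_matrix" (3x3 intrinsics, pixels), "camera_from_world" (4x4, takes a point from world to camera coordinates). Camera axes: x right, y down, z forward; pixel columns grow to the right and rows downward; lengths in m; the calibration is good to about 2 mm. The wrist camera is an equidistant fisheye: a pixel r from the principal point sees the ray r / f radians off the axis. A picture is of the moment at which its call begins: read the wrist's pose just before it. get_calibration takes no time and is no camera call; for the wrist camera it gives the pose at the moment of the call.
- ctrl.finish_job(): hands the job in, once; it reports no verdict.
The state is a dict: "clock": time; "joint_pos": joint angles; "joint_vel": joint speeds; "effort": joint torques, N m; "tcp_pos": TCP position; "ee_rot": TCP orientation; "force": force on the tool from outside, world axes, zero at the start; "wrist_torque": the same for the moment, N m; "grip_width": finger opening in m.
Only numpy, scipy, OpenCV 4.12 (cv2) and the standard library are available. Lean on these libraries where they do the work, as an engineer would, in place of code of your own. Each camera call takes 0.05 s, during which the arm holds its last target.

### The job

The conical bottle waits one position to the side of the viewing lens: unlock the indexing table with the wing knob (left-hand thread, so it loosens clockwise and tightens anticlockwise), turn the table by one position with its upright handles so that the conical bottle clicks home under the lens, then lock the table fully again. The three specimen containers must stay standing in their places on the table; do not bump the viewing head, and leave the other things round the table where they are.

Things in the scene. Friction and masses are not known exactly. Their poses are not given: they have to be found in the camera images.
- stage: black steel breadboard 360 x 400 x 15 mm (x, y, z of its own frame) that carries the indexing table, fixed to the bench; origin at the centre of its underside, on the vertical axis of the turntable, z up. In its frame: viewing head at +y, lock knob at -y, robot roughly at -x.
- table_axis (a point): centre of the turntable's top face, on its vertical axis, 57 mm above the bench. The turntable is an aluminium disc 184 mm in diameter (lugs reach 105 mm from the axis) with six pockets 60 mm from the axis at 30, 90, 150, 210, 270, 330 degrees and six upright handles 78 mm from it at 0, 60 .. 300 degrees (anticlockwise from the stage's +x when the joint reads 0)
- turntable (a joint): angle of the turntable in rad, anticlockwise from above positive, about 0 at the start; a detent holds it at 0 and at +-1.047 (one position either way) and pulls it into the nearest of these with at most 0.25 N m; stops at +-1.4. It cannot turn while the lock bolt is in a rim notch (knob below about 0.95), and the bolt enters only when the table sits in a detent
- lock_knob (a joint): angle of the lock knob in rad: 0 locked (bolt in the rim notch, hard stop), growing clockwise seen from above up to 1.35 (bolt drawn, hard stop); friction about 0.1 N m, it stays where it is left
- knob_grip (a point): grip point of the lock knob: on its vertical axis, 86 mm above the bench, 158 mm from the turntable's axis. The grip is a black bar 66 mm long, 14 mm thick, from z = 67 to 101 mm; at joint 0 it lies along the stage's x axis; it stands on a 26 mm radius disc over a block 60 x 75 mm with top at z = 59 mm. The point's x axis runs along the bar and turns with it
- lens (a point): centre of the underside of the viewing lens, 150 mm above the bench and 60 mm from the turntable's axis at 90 degrees in the stage frame
- head: fixed viewing head (same frame as stage): steel column of 14 mm radius at stage x = 0, y = 152 mm up to z = 290 mm, arm at z = 249 to 275 mm, black tube of 21 mm radius over the lens from z = 150 to 280 mm
- cone_bottle: conical amber glass flask-shaped bottle, foot 42 mm in diameter, narrowing to a neck of 17 mm, 68 mm tall, standing loose in a pocket of the turntable next to the lens, on one side or the other (30 or 150 degrees); origin at the centre of its foot, 57 mm above the bench when standing in its pocket
- round_jar: straight round amber glass jar with white cap, 41 mm diameter, 62 mm tall, loose in the pocket on the other side of the lens; origin at the centre of its foot
- square_jar: square amber glass jar 31 x 31 mm with round white cap, 62 mm tall, loose in the pocket under the lens at the start; origin at the centre of its foot
- tall_bottle: bystander: tall white plastic bottle, radius 30 mm, 190 mm tall, on the breadboard close to the turntable (or in the squat jar's place); origin at the centre of its foot
- squat_jar: bystander: low white jar, radius 31 mm, 85 mm tall, on the breadboard close to the turntable; origin at the centre of its foot
- slide_box: bystander: flat slide box 87 x 52 x 33 mm on the breadboard; origin at the centre of its underside
- dish: bystander: closed clear dish, 90 mm diameter, 18 mm high, on the breadboard; origin at the centre of its underside
- tip_rack: bystander: grey pipette-tip rack 110 x 80 x 51 mm on the breadboard; origin at the centre of its underside
- driver: bystander: black-handled screwdriver lying on the breadboard beside the knob block, 140 mm long, 26 mm thick; origin under its middle
- handle0 (a point): an upright steel index handle on the turntable, 14 mm diameter, 68 mm tall; the point is the centre of its top, 125 mm above the bench and 78 mm from the turntable's axis; at 0 degrees in the stage frame when the table's joint reads 0
- handle1 (a point): an upright steel index handle on the turntable, 14 mm diameter, 68 mm tall; the point is the centre of its top, 125 mm above the bench and 78 mm from the turntable's axis; at 60 degrees in the stage frame when the table's joint reads 0
- handle2 (a point): an upright steel index handle on the turntable, 14 mm diameter, 68 mm tall; the point is the centre of its top, 125 mm above the bench and 78 mm from the turntable's axis; at 120 degrees in the stage frame when the table's joint reads 0
- handle3 (a point): an upright steel index handle on the turntable, 14 mm diameter, 68 mm tall; the point is the centre of its top, 125 mm above the bench and 78 mm from the turntable's axis; at 180 degrees in the stage frame when the table's joint reads 0
- handle4 (a point): an upright steel index handle on the turntable, 14 mm diameter, 68 mm tall; the point is the centre of its top, 125 mm above the bench and 78 mm from the turntable's axis; at 240 degrees in the stage frame when the table's joint reads 0
- handle5 (a point): an upright steel index handle on the turntable, 14 mm diameter, 68 mm tall; the point is the centre of its top, 125 mm above the bench and 78 mm from the turntable's axis; at 300 degrees in the stage frame when the table's joint reads 0

How it is judged (in metres and radians):
On the way, in this order (a step that is already met when the one before it is completed fails the run):
1. the lock knob is turned clockwise until the bolt is drawn (joint above 1.1 rad) (value of joint lock_knob above 1.1 rad), for 0.2 s.
2. the table is indexed by one position and the conical bottle stands still under the lens (within 12 mm) (horizontal distance between cone_bottle and lens below 0.012 m and height (world z) of cone_bottle below 0.066 m and linear speed of cone_bottle below 0.02 m/s), for 0.2 s.
At the end, for the whole second after the job is handed in: the conical bottle stands upright and still under the lens (its centre within 12 mm of the lens axis), the turntable is one position (1.047 +- 0.06 rad) from where it began, the lock knob is back below 0.12 rad, and all three containers stand (within 0.15 rad of upright) in the pockets of the table (all of step 2 and value of joint lock_knob below 0.12 rad and angle between each of cone_bottle, round_jar, square_jar's own z axis and vertical below 0.15 rad and height (world z) of round_jar between 0.05 and 0.066 m and height (world z) of square_jar between 0.05 and 0.066 m and height (world z) of cone_bottle above 0.05 m and (value of joint turntable between -1.1072 and -0.9872 rad or value of joint turntable between 0.9872 and 1.1072 rad)); the robot touches nothing.
It fails at once if a specimen container tips over (more than 0.4 rad) (angle between any of cone_bottle, round_jar, square_jar's own z axis and vertical above 0.4 rad).
It fails at once if the viewing head is bumped (more than 5 N) (contact force between head and anything else above 5 N).
It fails at once if another thing is moved more than 25 mm (distance of any of tall_bottle, squat_jar, slide_box, dish, tip_rack, driver from where it was at the start of the episode above 0.025 m).
It also fails if it takes over 58 s, if anything falls off the work surface, if the arm or the gripper's body presses on something with over 40 N, if the wrist force passes 120 N, or if a joint passes its speed limit or range.

## Working session

There is one attempt and no reset: what is moved stays moved. The work goes in short steps, Python scripts to look and compute and a shell command to move; the robot and the scene stay as the last step left them, time stands still between calls to the robot, and variables do not carry over. Pictures are saved under pics/ and viewed, and the job is handed in when it is done.

```bash
ls; mkdir -p pics
python3 - <<'E'
from station import ctrl
import cv2
for n in ['side','top','wrist']:
    im=ctrl.read_camera(n); cv2.imwrite(f'pics/{n}0.png',im[:,:,::-1])
    c=ctrl.get_calibration(n); print(n,c)
print(ctrl.state())
E
```

```text
pics
side {'camera_matrix': array([[532.19364101,   0.        , 279.52050341],
       [  0.        , 532.19364101, 208.69344141],
       [  0.        ,   0.        ,   1.        ]]), 'camera_from_world': array([[ 0.88140528, -0.47233703,  0.00473945, -0.51739331],
       [-0.25040923, -0.47573716, -0.84319   ,  0.24623093],
       [ 0.40052459,  0.74200532, -0.53759479,  0.77456276],
       [ 0.        ,  0.        ,  0.        ,  1.        ]])}
top {'camera_matrix': array([[381.02554344,   0.        , 279.01402664],
       [  0.        , 381.02554344, 212.5469121 ],
       [  0.        ,   0.        ,   1.        ]]), 'camera_from_world': array([[ 0.00582087, -0.99992881, -0.01041581,  0.0189607 ],
       [-0.99206183, -0.00446601, -0.12567175,  0.57796417],
       [ 0.12561629,  0.01106464, -0.9920172 ,  0.71127362],
       [ 0.        ,  0.        ,  0.        ,  1.        ]])}
wrist {'camera_matrix': array([[325.1922621 ,   0.        , 281.70935607],
       [  0.        , 325.1922621 , 213.67120733],
       [  0.        ,   0.        ,   1.        ]]), 'camera_from_world': array(
[... 325 characters left out ...]
, -1.80074123e-02,
       -8.15825570e+01, -1.63051470e+01]), 'joint_vel': array([ 0.00057988, -0.04183209,  0.29668292,  0.13950203, -0.00268874,
        0.01692272]), 'effort': array([-1.48418971e-03, -3.86941266e+01,  2.38082403e+01,  5.36673948e+00,
       -4.51056927e-03, -2.08825789e-06]), 'tcp_pos': array([0.17328646, 0.52162024, 0.23059891]), 'ee_rot': array([[ 9.48971506e-01, -3.15361618e-01, -3.61806731e-04],
       [-3.15361810e-01, -9.48970479e-01, -1.39942027e-03],
       [ 9.79795341e-05,  1.44210999e-03, -9.99998955e-01]]), 'force': array([ 0.80934766, -0.09527282, -0.23379698]), 'wrist_torque': array([-0.0216253 , -0.00640534,  0.06172305]), 'grip_width': 0.08525141622047136}
```

View pics/top0.png

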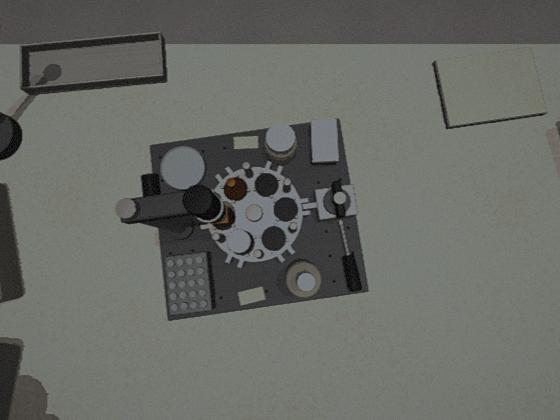

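View pics/side0.png

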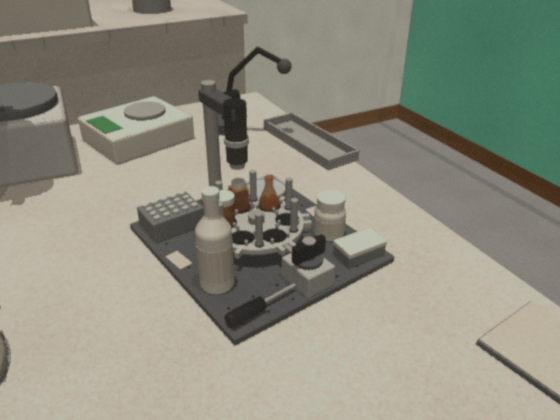

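View pics/wrist0.png

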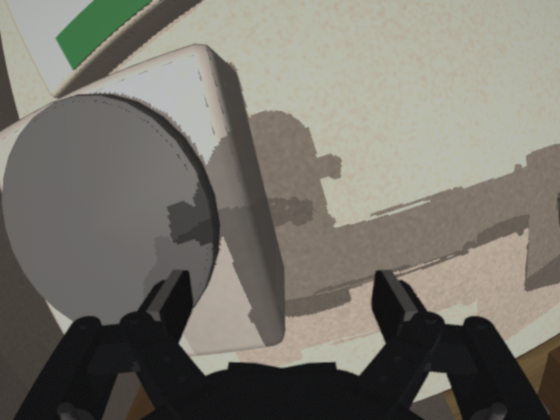

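Run:
```python
import cv2
t=cv2.imread('pics/top0.png')
cv2.imwrite('pics/topc.png',cv2.convertScaleAbs(cv2.resize(t[110:325,110:375],None,fx=3,fy=2.75,interpolation=cv2.INTER_CUBIC)[:, :800],alpha=1.7))
t=cv2.imread('pics/side0.png')
cv2.imwrite('pics/sidec.png',cv2.convertScaleAbs(cv2.resize(t[150:340,125:390],None,fx=3,fy=3,interpolation=cv2.INTER_CUBIC),alpha=1.7))
```

```text
(no output)
```

View pics/topc.png

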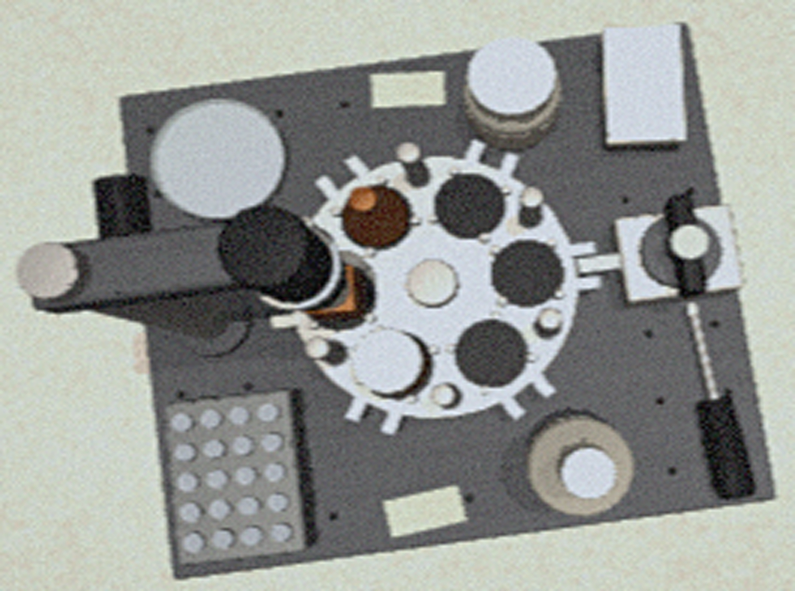

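View pics/sidec.png

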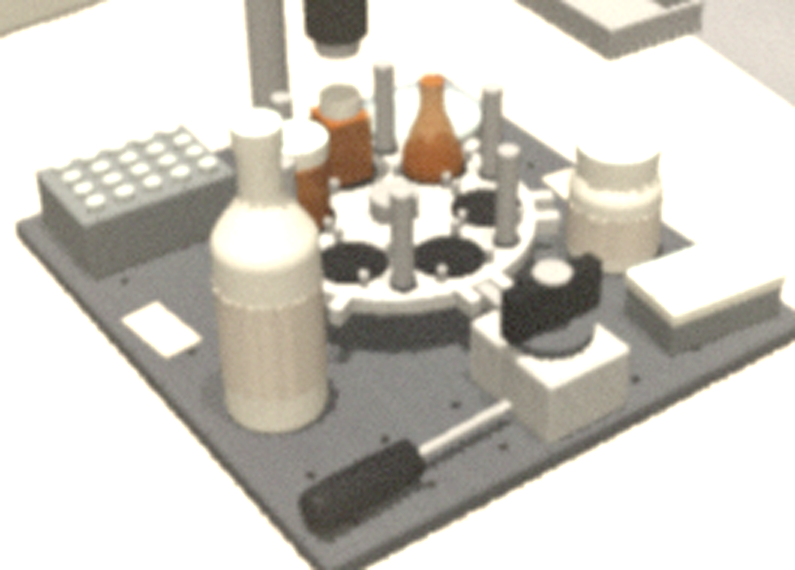

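```bash
cat > h.py <<'E'
import numpy as np
from station import ctrl
C={n:ctrl.get_calibration(n) for n in ('top','side')}
def proj(n,p):
    c=C[n]; q=c['camera_from_world']@np.r_[p,1]; q=q[:3]; u=c['camera_matrix']@q; return u[:2]/u[2]
def tri(obs): # [(cam,uv)]
    A=[]
    for n,uv in obs:
        P=C[n]['camera_matrix']@C[n]['camera_from_world'][:3]
        A+= [uv[0]*P[2]-P[0], uv[1]*P[2]-P[1]]
    A=np.array(A); A/=np.linalg.norm(A[:,:3],axis=1)[:,None]
    return np.linalg.lstsq(A[:,:3],-A[:,3],rcond=None)[0]
E
cat > fit.py <<'E'
from h import *
from scipy.optimize import least_squares
T=lambda u,v:np.array([110+u/3,110+v/2.75]); S=lambda u,v:np.array([125+u/3,150+v/3])
h={'top':{0:T(408,150),5:T(532,195),4:T(549,316),3:T(443,392),2:T(319,347)},'side':{1:S(384,68),0:S(491,91),5:S(509,148),4:S(402,193)}}
corn={(-1,1):T(178,578),(1,1):T(121,97),(1,-1):T(687,22),(-1,-1):T(775,497)}
for i in (0,5,4): print(i,tri([('top',h['top'][i]),('side',h['side'][i])]))
print('knob',tri([('top',T(690,240)),('side',S(552,272))]))
def model(p):
    x,y,a,da=p; r=[]
    for n in h:
        for i,uv in h[n].items():
            t=a+da+np.radians(60*i); r.append(proj(n,[x+.078*np.cos(t),y+.078*np.sin(t),.125])-uv)
    R=np.array([[np.cos(a),-np.sin(a)],[np.sin(a),np.cos(a)]])
    for k,uv in corn.items():
        q=R@[k[0]*.18,k[1]*.2]; r.append(proj('top',[x+q[0],y+q[1],.015])-uv)
    return np.array(r).ravel()
s=least_squares(model,[.5,.08,.13,0],loss='soft_l1'); print(s.x,np.degrees(s.x[2:])); print(s.fun.reshape(-1,2).round(1))
x,y,a,da=s.x
print('knob pred',x+.158*np.sin(a),y-.158*np.cos(a))
E
python3 fit.py
```

```text
0 [0.65157604 0.08076786 0.11855059]
5 [0.62202036 0.00702679 0.12359067]
4 [ 0.545058   -0.00307223  0.12036874]
knob [ 0.59684483 -0.08783641  0.10091046]
[ 0.57344502  0.06781355  0.15135663 -0.0070528 ] [ 8.6720959  -0.40409594]
[[ 0.3  0.5]
 [ 0.1  0.4]
 [ 0.8  0.4]
 [ 0.2  0.8]
 [-0.4  0.1]
 [ 0.1 -2.8]
 [ 0.9 -2.6]
 [ 0.4 -0.6]
 [ 0.5 -1.8]
 [-1.5  1.1]
 [-1.3 -0.6]
 [ 0.6 -0.9]
 [ 1.5  0.5]]
knob pred 0.5972681597038643 -0.08838010013156605
```

```bash
cat > mv.py <<'E'
import sys
from h import *
# target x y z heading_of_tool_x -> offset in tool axes (cm) and roll
def go(x,y,z,hd,base=None):
    s=ctrl.state(); R=s['ee_rot']; p=s['tcp_pos']
    d=R.T@(np.array([x,y,z])-p)*100
    cur=np.degrees(np.arctan2(R[1,0],R[0,0]))
    print('t',s['clock'],'pos',p.round(4),'head',cur.round(2),'j',s['joint_pos'].round(1),'F',s['force'].round(1),'w',round(s['grip_width'],4))
    print('offset cm',d.round(2),'roll',round((cur-hd+180)%360-180,2))
if __name__=='__main__': go(*map(float,sys.argv[1:5]))
E
python3 - <<'E'
from h import *
T=lambda u,v:np.array([110+u/3,110+v/2.75]); S=lambda u,v:np.array([125+u/3,150+v/3])
print('tall cap',tri([('top',T(588,472)),('side',S(257,118))]))
print('squat top',tri([('top',T(511,76)),('side',S(618,160))]))
c=ctrl.get_calibration('wrist')['camera_from_world']; p=-c[:3,:3].T@c[:3,3]
s=ctrl.state(); print('cam in tool',s['ee_rot'].T@(p-s['tcp_pos']), s['ee_rot'].T@c[2,:3])
E
python3 mv.py .46 .1 .33 8.5;python3 mv.py .57 -.07 .25 8.5
```

```text
tall cap [ 0.45327067 -0.02045097  0.20480675]
squat top [0.71297058 0.02055533 0.08165537]
cam in tool [ 0.0760254   0.00014839 -0.14183899] [-2.99677530e-01 -2.67660394e-04  9.54040516e-01]
t 0.15 pos [0.1733 0.5216 0.2306] head -18.38 j [ 87.9  14.6   6.1  -0.  -81.6 -16.3] F [ 0.8 -0.1 -0.2] w 0.0853
offset cm [40.51 30.98 -9.89] roll -26.88
t 0.15 pos [0.1733 0.5216 0.2306] head -18.38 j [ 87.9  14.6   6.1  -0.  -81.6 -16.3] F [ 0.8 -0.1 -0.2] w 0.0853
offset cm [56.3  43.63 -1.87] roll -26.88
```

```bash
python3 -m creep '{"grip":[8,7,6,5,4,4,4,4,4,4,4,4],"offset":[[1.5,1.2,-2],[5,4,-4],[9,7,-6],[13,10,-8],[17,13,-9.5],[21,16,-9.9],[25,19,-9.9],[29,22,-9.9],[33,25,-9.9],[37,28,-9.9],[39.5,30,-9.9],[40.5,31,-9.9]],"roll":[-2,-4,-7,-10,-13,-16,-19,-22,-24,-26,-27,-27]}'; python3 mv.py .585 -.09 .26 8.5
```

```text
clock: 1.65
tcp_pos: [0.4604, 0.0987, 0.3298]
ee_rot: [[0.989, 0.148, -0.001], [0.148, -0.989, -0.0], [-0.001, 0.0, -1.0]]
force: [0.2, -0.2, 0.2]
grip_width: 0.0401
t 1.65 pos [0.4604 0.0987 0.3298] head 8.5 j [ 31.2   5.    8.6  -0.  -93.6  67.3] F [ 0.2 -0.2  0.2] w 0.0401
offset cm [ 9.54 20.5   6.98] roll -0.0
```

Run:
```python
from station import ctrl
import cv2,numpy as np
a=ctrl.read_camera('side');b=ctrl.read_camera('top')
cv2.imwrite('pics/st1.png',cv2.resize(cv2.convertScaleAbs(np.hstack([a,b])[:,:,::-1],alpha=1.5),(800,300),interpolation=cv2.INTER_AREA))
```

```text
(no output)
```

View pics/st1.png

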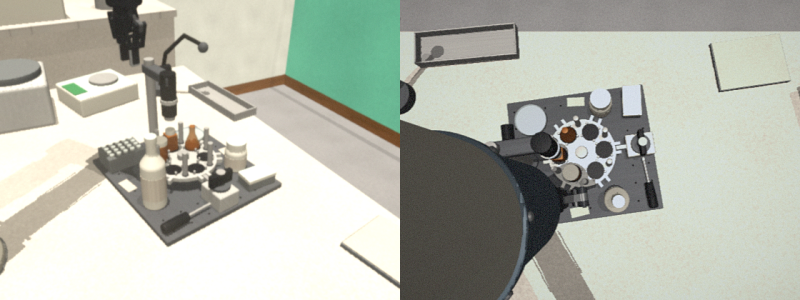

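```bash
python3 -m creep '{"grip":[4,4,4,4,4,4,4,4],"offset":[[1,2,0.3],[3,6,1.5],[4.5,10,3],[6,13.5,4.5],[7.5,16.5,6],[9,19,7],[9.5,20.5,8],[9.5,20.5,8]],"roll":[0,0,0,0,0,0,0,0]}'
python3 - <<'E'
from station import ctrl
import cv2,numpy as np
a=ctrl.read_camera('side');b=ctrl.read_camera('wrist')
cv2.imwrite('pics/st2.png',cv2.convertScaleAbs(a[:,:,::-1],alpha=1.5))
cv2.imwrite('pics/w2.png',cv2.convertScaleAbs(b[:,:,::-1],alpha=1.5))
E
```

```text
clock: 2.75
tcp_pos: [0.5842, -0.0881, 0.2491]
ee_rot: [[0.989, 0.149, -0.002], [0.149, -0.989, 0.0], [-0.002, -0.001, -1.0]]
force: [-0.9, 0.2, 0.3]
grip_width: 0.0398
```

View pics/st2.png

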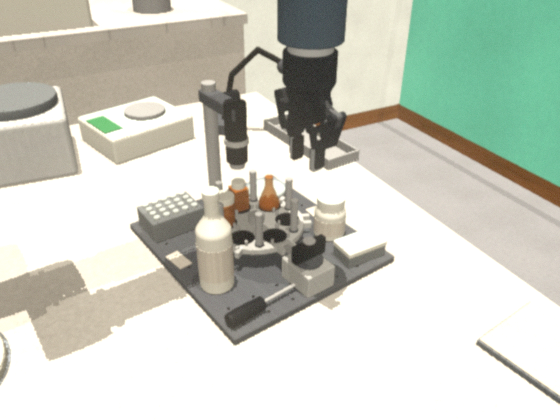

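View pics/w2.png

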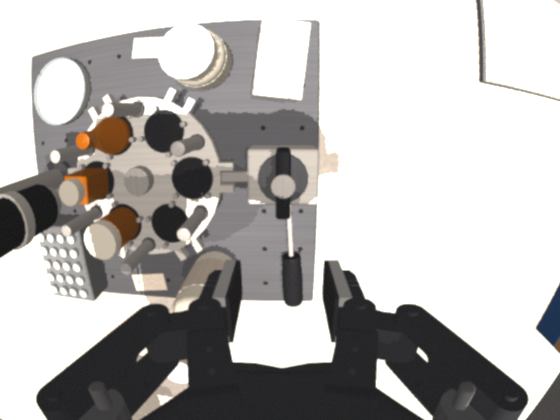

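```bash
cat >> h.py <<'E'
def wray(uv,c=None):
    c=c or ctrl.get_calibration('wrist'); K=c['camera_matrix']; M=c['camera_from_world']
    d=(np.array(uv,float)-K[:2,2])/K[0,0]; r=np.hypot(*d)
    v=np.r_[np.sin(r)*d/(r+1e-12),np.cos(r)]
    return -M[:3,:3].T@M[:3,3], M[:3,:3].T@v
def wz(uv,z,c=None):
    p,v=wray(uv,c); return p+v*(z-p[2])/v[2]
E
python3 - <<'E'
import cv2
t=cv2.imread('pics/w2.png'); cv2.imwrite('pics/w2c.png',cv2.resize(t[120:260,220:350],None,fx=4,fy=4,interpolation=cv2.INTER_CUBIC))
E
```

```text
(no output)
```

View pics/w2c.png

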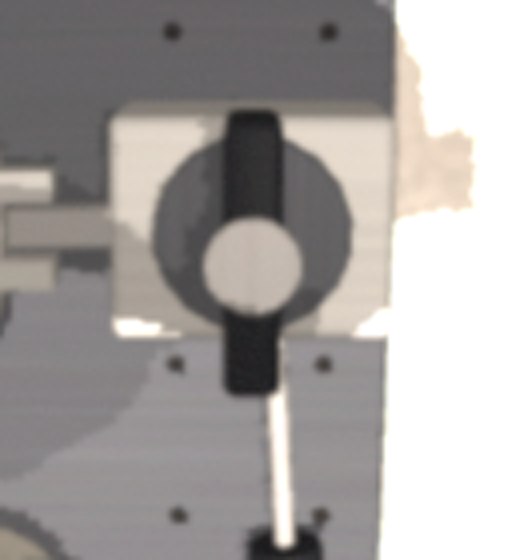

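Run:
```python
from h import *
f=lambda u,v:(220+u/4,120+v/4)
for n,uv,z in [('end1',f(255,112),.101),('end2',f(250,395),.101),('cap',f(252,267),.101),('cap',f(252,267),.11),('cap',f(252,267),.12),('disc',f(252,232),.067),('capL',f(202,267),.11),('capR',f(302,267),.11)]:
    print(n,z,wz(uv,z).round(4))
import cv2
a=cv2.imread('pics/st2.png'); b=cv2.convertScaleAbs(cv2.imread('pics/top0.png'),alpha=1.5)
cv2.imwrite('pics/k.png',np.hstack([cv2.resize(a[220:300,270:350],(400,400),interpolation=cv2.INTER_CUBIC),cv2.resize(b[170:230,307:367],(400,400),interpolation=cv2.INTER_CUBIC)]))
```

```text
end1 0.101 [ 0.6303 -0.0823  0.101 ]
end2 0.101 [ 0.5643 -0.0912  0.101 ]
cap 0.101 [ 0.5949 -0.087   0.101 ]
cap 0.11 [ 0.5969 -0.0867  0.11  ]
cap 0.12 [ 0.5991 -0.0863  0.12  ]
disc 0.067 [ 0.5964 -0.0869  0.067 ]
capL 0.11 [ 0.5953 -0.0756  0.11  ]
capR 0.11 [ 0.5986 -0.0977  0.11  ]
```

View pics/k.png

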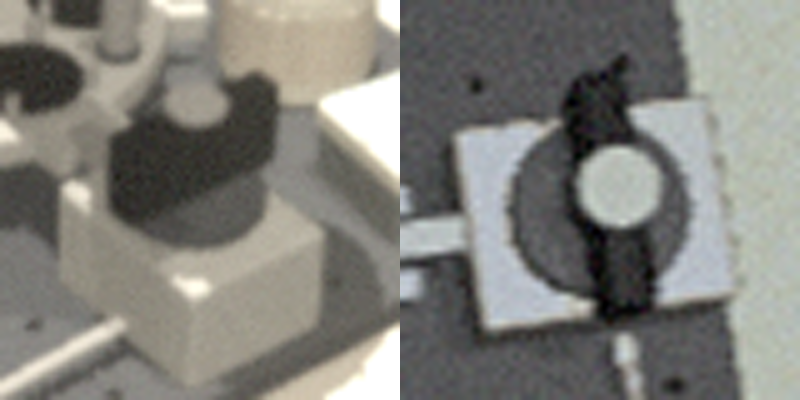

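```bash
python3 mv.py .597 -.0872 .073 8.3
```

```text
t 2.85 pos [ 0.5845 -0.0876  0.2508] head 8.65 j [  6.6  19.1  15.2  -0.  -86.1  92. ] F [-0.3 -0.1  0.5] w 0.0402
offset cm [ 1.24  0.15 17.78] roll 0.35
```

```bash
python3 -m creep '{"grip":[4,4,4,4,4,4,4,4,4,4],"offset":[[0.6,0.1,1],[1.2,0.1,3],[1.2,0.1,6],[1.2,0.1,9],[1.2,0.1,12],[1.2,0.1,14.5],[1.2,0.1,16.5],[1.2,0.1,17.5],[1.2,0.1,17.7],[1.2,0.1,17.7]],"roll":[0,0,0,0,0,0,0,0,0,0]}'; python3 mv.py .597 -.0872 .073 8.3
python3 - <<'E'
from station import ctrl
import cv2,numpy as np
a=ctrl.read_camera('side');b=ctrl.read_camera('wrist')
cv2.imwrite('pics/st3.png',np.hstack([cv2.resize(cv2.convertScaleAbs(x[:,:,::-1],alpha=1.7),(400,300),interpolation=cv2.INTER_CUBIC) for x in (a[180:330,220:420],b[150:420,100:460])]))
E
```

```text
clock: 4.1
tcp_pos: [0.5972, -0.0874, 0.074]
ee_rot: [[0.989, 0.15, 0.001], [0.15, -0.989, -0.0], [0.001, 0.0, -1.0]]
force: [-0.9, 0.4, 0.2]
grip_width: 0.0399
t 4.1 pos [ 0.5972 -0.0874  0.074 ] head 8.64 j [  6.5  25.7  -1.2   0.  -63.   92.1] F [-0.9  0.4  0.2] w 0.0399
offset cm [-0.02 -0.03  0.1 ] roll 0.34
```

View pics/st3.png

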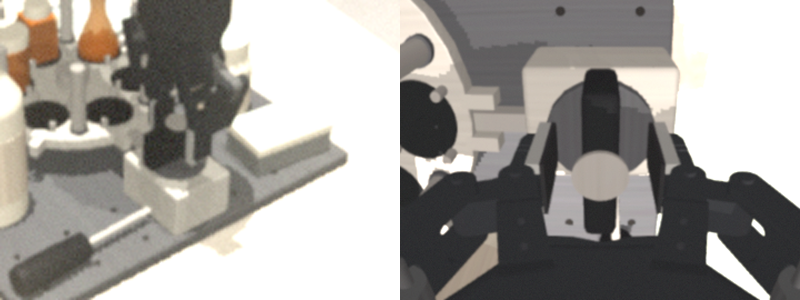

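The fingers straddle the knob bar evenly (bar centre at ~(600,170) in the right half, pads at 545 and 655). Closing on it.

```bash
python3 -m creep '{"grip":[3,2,1.4,1.0,1.0,1.0],"offset":[[0,0,0],[0,0,0],[0,0,0],[0,0,0],[0,0,0],[0,0,0]],"roll":[0,0,0,0,0,0]}'
python3 - <<'E'
from station import ctrl
s=ctrl.state();print(s['force'].round(1),s['wrist_torque'].round(2),s['grip_width'])
E
```

```text
clock: 4.95
tcp_pos: [0.5967, -0.0869, 0.0737]
ee_rot: [[0.989, 0.15, 0.0], [0.15, -0.989, 0.001], [0.0, -0.001, -1.0]]
force: [-2.2, 3.5, 4.5]
grip_width: 0.0127
[-2.2  3.5  4.5] [ 1.82  0.8  -0.06] 0.012712751335851587
```

```bash
python3 -m creep '{"grip":[1,1,1,1,1,1,1,1,1,1,1,1],"offset":[[0,0,0],[0,0,0],[0,0,0],[0,0,0],[0,0,0],[0,0,0],[0,0,0],[0,0,0],[0,0,0],[0,0,0],[0,0,0],[0,0,0]],"roll":[4,11,18,25,32,39,46,53,60,67,73,76]}'
python3 - <<'E'
from station import ctrl
import cv2,numpy as np
s=ctrl.state();print(s['force'].round(1),s['wrist_torque'].round(2),s['grip_width'],s['joint_pos'].round(1))
E
python3 mv.py .597 -.0872 .073 -69
```

```text
clock: 6.45
tcp_pos: [0.5963, -0.0876, 0.0736]
ee_rot: [[0.383, -0.924, -0.0], [-0.924, -0.383, -0.0], [-0.0, 0.0, -1.0]]
force: [-2.5, 2.6, 5.2]
grip_width: 0.0129
[-2.5  2.6  5.2] [1.11 1.06 0.08] 0.012894870949723157 [  6.5  25.7  -1.3   0.  -63.1  16. ]
t 6.45 pos [ 0.5963 -0.0876  0.0736] head -67.49 j [  6.5  25.7  -1.3   0.  -63.1  16. ] F [-2.5  2.6  5.2] w 0.0129
offset cm [-0.01 -0.07  0.06] roll 1.51
```

```bash
python3 -m creep '{"grip":[1,1,2,3,4,4,4,4,4,4,4,4],"offset":[[0,0,0],[0,0,0],[0,0,0],[0,0,0],[0,0,0],[0,0,-1],[0,0,-3],[0,0,-6],[0,0,-9],[0,0,-11],[0,0,-12],[0,0,-12]],"roll":[0,0,0,0,0,0,0,0,0,0,0,0]}'
python3 - <<'E'
from station import ctrl
import cv2,numpy as np
a=ctrl.read_camera('side');b=ctrl.read_camera('wrist')
cv2.imwrite('pics/w4.png',cv2.convertScaleAbs(b[:,:,::-1],alpha=1.6))
E
```

```text
clock: 7.95
tcp_pos: [0.5969, -0.0876, 0.1939]
ee_rot: [[0.385, -0.923, 0.001], [-0.923, -0.385, 0.0], [0.0, -0.001, -1.0]]
force: [0.1, 1.4, -1.3]
grip_width: 0.0401
```

View pics/w4.png

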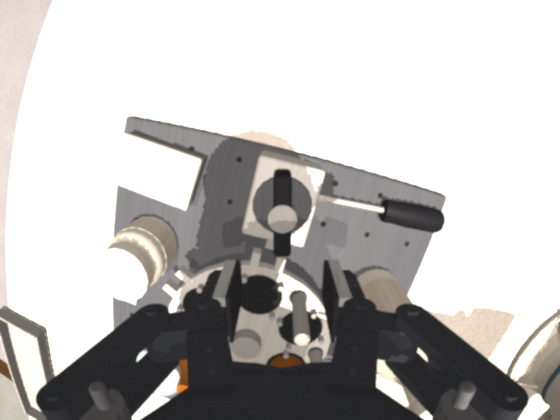

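```bash
python3 - <<'E'
from h import *
import cv2
t=cv2.imread('pics/w4.png'); cv2.imwrite('pics/w4c.png',cv2.resize(t[240:390,180:380],None,fx=4,fy=4,interpolation=cv2.INTER_CUBIC))
print(wz((301,340),.125))
E
python3 mv.py .5446 -.0045 .19 -111.7
```

```text
[ 0.54372824 -0.00362274  0.125     ]
t 8.05 pos [ 0.5962 -0.0875  0.1923] head -67.38 j [  6.5  21.4  10.1  -0.  -78.8  16.1] F [ 1.5  0.3 -0. ] w 0.0398
offset cm [-9.65  1.57  0.24] roll 44.32
```

View pics/w4c.png

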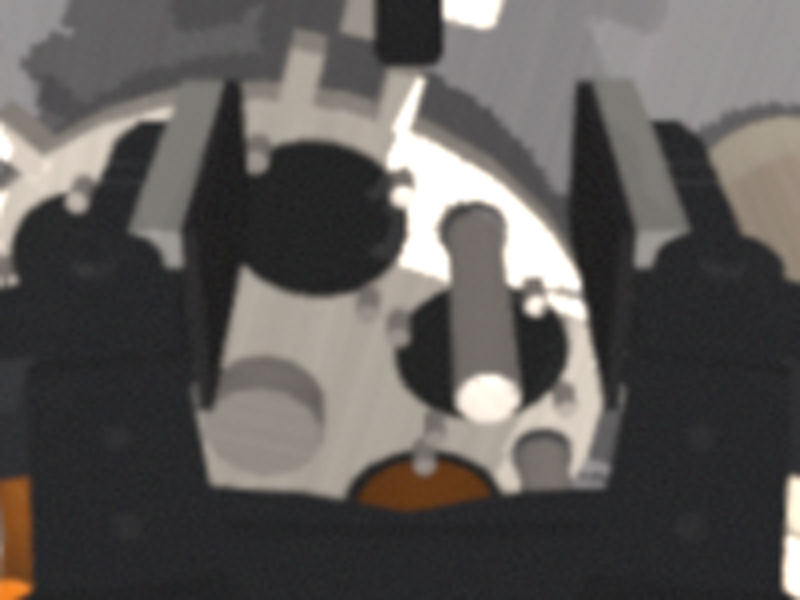

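```bash
python3 -m creep '{"grip":[4,3.6,3.2,3,3,2.8,2.8,2.8],"offset":[[-1,0.2,0],[-3,0.5,0],[-5,0.8,0],[-7,1.1,0],[-8.7,1.4,0],[-9.5,1.6,0],[-9.6,1.6,0],[-9.6,1.6,0]],"roll":[3,11,19,27,35,41,44,44]}'; python3 mv.py .5443 -.0042 .085 -111.7
python3 - <<'E'
from station import ctrl
import cv2,numpy as np
b=ctrl.read_camera('wrist')
cv2.imwrite('pics/w5.png',cv2.convertScaleAbs(b[:,:,::-1],alpha=1.6))
E
```

```text
clock: 9.05
tcp_pos: [0.5444, -0.005, 0.1924]
ee_rot: [[-0.364, -0.931, -0.002], [-0.931, 0.364, -0.0], [0.001, 0.002, -1.0]]
force: [0.5, 0.6, -0.0]
grip_width: 0.0278
t 9.05 pos [ 0.5444 -0.005   0.1924] head -111.33 j [ 15.9  14.9   0.9  -0.  -76.1 -37.3] F [ 0.5  0.6 -0. ] w 0.0278
offset cm [-0.08  0.03 10.74] roll 0.37
```

View pics/w5.png

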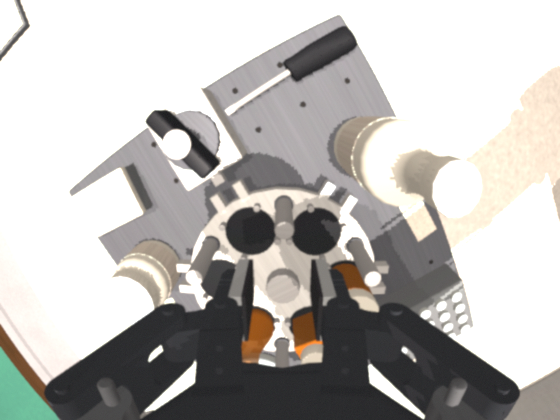

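```bash
python3 -c "
from h import *
print(wz((284,232),.125))"; python3 -m creep '{"grip":[2.8,2.8,2.8,2.8,2.8,2.8,2.8,2.8,2.8],"offset":[[-0.1,0,1],[-0.1,0,3],[-0.1,0,5],[-0.1,0,7],[-0.1,0,8.7],[-0.1,0,9.8],[-0.1,0,10.5],[-0.1,0,10.7],[-0.1,0,10.7]],"roll":[0,0,0,0,0,0,0,0,0]}'
python3 - <<'E'
from station import ctrl
import cv2,numpy as np
a=ctrl.read_camera('side');b=ctrl.read_camera('wrist')
cv2.imwrite('pics/st6.png',np.hstack([cv2.resize(cv2.convertScaleAbs(x[:,:,::-1],alpha=1.6),(400,300),interpolation=cv2.INTER_CUBIC) for x in (a[100:340,120:440],b[120:420,80:480])]))
E
```

```text
[ 0.54332416 -0.00244032  0.125     ]
clock: 10.22
tcp_pos: [0.5456, -0.0042, 0.0866]
ee_rot: [[-0.364, -0.931, 0.001], [-0.931, 0.364, 0.0], [-0.0, -0.001, -1.0]]
force: [0.5, -0.1, 0.9]
grip_width: 0.0275
```

View pics/st6.png

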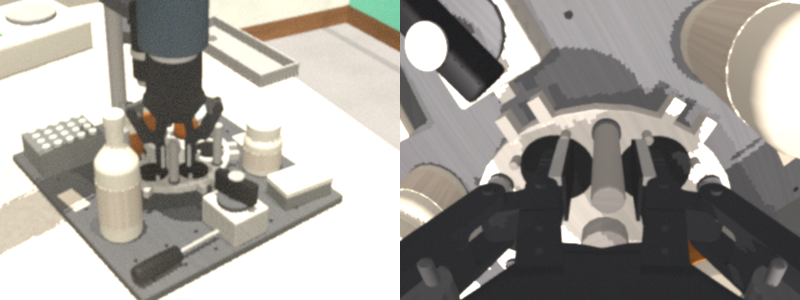

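```bash
python3 -m creep '{"grip":[2.4,2.0,2.0,2.0,2.0,2.0,2.0,2.0,2.0,2.0,2.0,2.0],"offset":[[0,0,0],[0,0,0],[0,0,0],[0,-0.14,0],[-0.01,-0.41,0],[-0.04,-0.82,0],[-0.1,-1.22,0],[-0.17,-1.62,0],[-0.27,-2.02,0],[-0.38,-2.41,0],[-0.52,-2.8,0],[-0.67,-3.17,0]],"roll":[0,0,0,-1,-3,-6,-9,-12,-15,-18,-21,-24]}'
python3 - <<'E'
from h import *
import cv2
s=ctrl.state(); print(s['force'].round(1),s['wrist_torque'].round(2),s['grip_width'])
b=ctrl.read_camera('wrist');a=ctrl.read_camera('side')
cv2.imwrite('pics/st7.png',np.hstack([cv2.resize(cv2.convertScaleAbs(x[:,:,::-1],alpha=1.6),(400,300),interpolation=cv2.INTER_CUBIC) for x in (a[100:340,120:440],b[120:420,80:480])]))
E
```

```text
clock: 11.82
tcp_pos: [0.5764, -0.0093, 0.0859]
ee_rot: [[0.048, -0.999, -0.002], [-0.999, -0.048, 0.0], [-0.0, 0.002, -1.0]]
force: [-2.3, 0.9, 0.9]
grip_width: 0.0201
[-2.3  0.9  0.9] [0.46 1.03 0.05] 0.020138107928074203
```

View pics/st7.png

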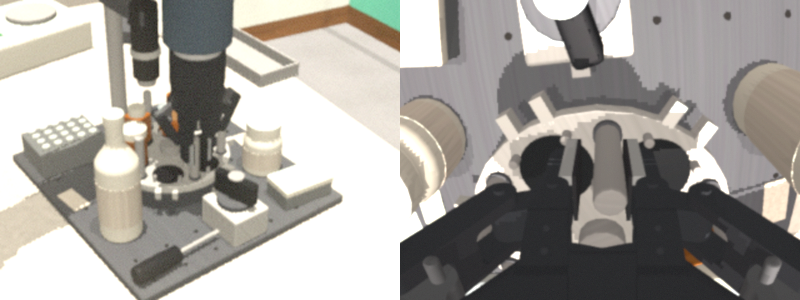

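```bash
python3 -m creep '{"grip":[2.0,2.0,2.0,2.0,2.0,2.0,2.0,2.0,2.0,2.0,2.0,2.0],"offset":[[-0.01,-0.41,0],[-0.04,-0.82,0],[-0.1,-1.22,0],[-0.17,-1.62,0],[-0.27,-2.02,0],[-0.38,-2.41,0],[-0.52,-2.8,0],[-0.67,-3.17,0],[-0.85,-3.54,0],[-1.05,-3.9,0],[-1.26,-4.25,0],[-1.41,-4.47,0]],"roll":[-3,-6,-9,-12,-15,-18,-21,-24,-27,-30,-33,-35]}'
python3 - <<'E'
from h import *
import cv2
s=ctrl.state(); print(s['force'].round(1),s['wrist_torque'].round(2),s['grip_width'])
b=ctrl.read_camera('wrist');a=ctrl.read_camera('side')
cv2.imwrite('pics/st8.png',np.hstack([cv2.resize(cv2.convertScaleAbs(x[:,:,::-1],alpha=1.6),(400,300),interpolation=cv2.INTER_CUBIC) for x in (a[100:340,120:440],b[120:420,80:480])]))
E
```

```text
clock: 13.42
tcp_pos: [0.6216, 0.0066, 0.0863]
ee_rot: [[0.611, -0.792, 0.0], [-0.792, -0.611, -0.0], [0.0, -0.0, -1.0]]
force: [0.3, 0.3, 0.4]
grip_width: 0.0199
[0.3 0.3 0.4] [-0.05  0.06 -0.  ] 0.01994427899734191
```

View pics/st8.png

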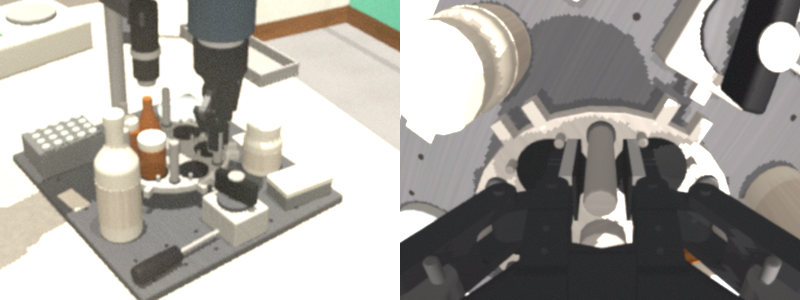

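```bash
python3 -m creep '{"grip":[2.2,2.5,2.8,2.8,2.8,2.8,2.8,2.8,2.8,2.8,2.8],"offset":[[0,0,0],[0,0,0],[0,0,0],[0,0,-0.5],[0,0,-2],[0,0,-4],[0,0,-6],[0,0,-8],[0,0,-9.5],[0,0,-10.5],[0,0,-10.5]],"roll":[0,0,0,0,0,0,0,0,0,0,0]}'
python3 - <<'E'
from h import *
import cv2
s=ctrl.state(); print(s['force'].round(1),s['joint_pos'].round(1))
b=ctrl.read_camera('wrist');a=ctrl.read_camera('side')
cv2.imwrite('pics/s9.png',cv2.convertScaleAbs(cv2.resize(a[110:310,100:360],None,fx=3,fy=3,interpolation=cv2.INTER_CUBIC)[:,:,::-1],alpha=1.5)); cv2.imwrite('pics/w9.png',cv2.convertScaleAbs(b[:,:,::-1],alpha=1.6))
E
python3 mv.py .597 -.0875 .074 -67.5
```

```text
clock: 14.9
tcp_pos: [0.6216, 0.0067, 0.192]
ee_rot: [[0.61, -0.792, 0.001], [-0.792, -0.61, 0.0], [0.001, -0.001, -1.0]]
force: [-0.0, -0.6, 0.9]
grip_width: 0.0279
[-0.  -0.6  0.9] [ 15.   23.5  13.2   0.  -79.6  22.6]
t 15.0 pos [0.621  0.0067 0.1906] head -52.38 j [ 15.   23.5  13.   -0.  -79.6  22.6] F [-0.   0.5 -0.5] w 0.0275
offset cm [ 6.01  7.64 11.66] roll 15.12
```

View pics/s9.png

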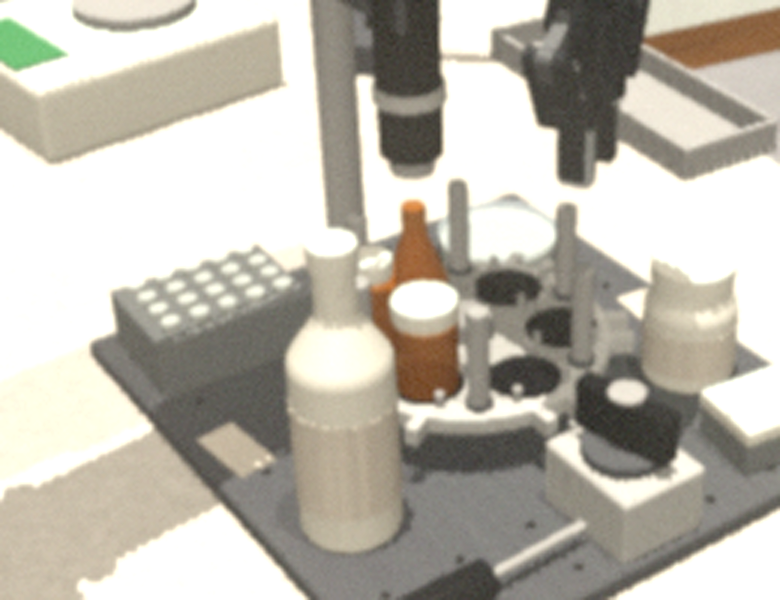

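View pics/w9.png

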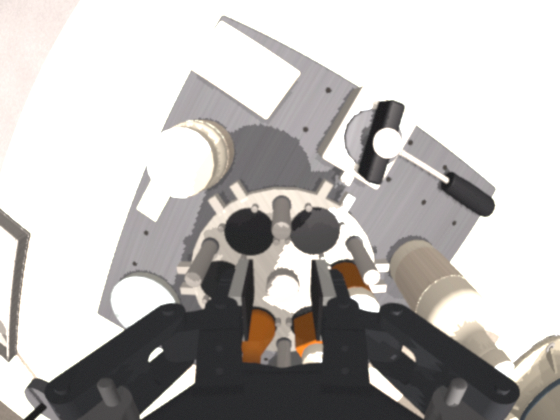

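```bash
python3 -m creep '{"grip":[3,3.5,4,4,4,4,4],"offset":[[0.7,0.9,0],[2,2.5,0],[3.5,4.4,0],[4.9,6.2,0],[5.7,7.3,0],[6,7.6,0],[6,7.6,0]],"roll":[3,7,11,14,15,15,15]}'; python3 mv.py .597 -.0875 .074 -67.5
python3 - <<'E'
from h import *
import cv2
b=ctrl.read_camera('wrist'); cv2.imwrite('pics/w10.png',cv2.convertScaleAbs(b[:,:,::-1],alpha=1.6))
E
```

```text
clock: 15.88
tcp_pos: [0.5978, -0.0873, 0.1913]
ee_rot: [[0.385, -0.923, 0.0], [-0.923, -0.385, 0.0], [-0.0, -0.0, -1.0]]
force: [-0.1, 0.3, 0.6]
grip_width: 0.0397
t 15.875 pos [ 0.5978 -0.0873  0.1913] head -67.37 j [  6.5  21.5  10.1  -0.  -78.6  16.1] F [-0.1  0.3  0.6] w 0.0397
offset cm [-1.000e-02  8.000e-02  1.173e+01] roll 0.13
```

View pics/w10.png

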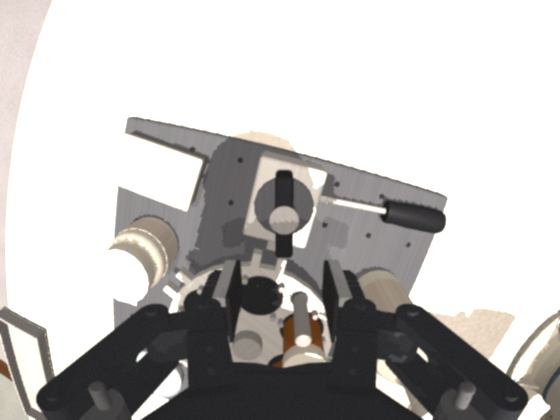

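The bar (about (284,212)) is again aligned between the pads, so I go down and close.

```bash
python3 -m creep '{"grip":[4,4,4,4,4,4,4,4,3,2,1.2,1],"offset":[[0,0.1,1],[0,0.1,3],[0,0.1,5.5],[0,0.1,8],[0,0.1,10],[0,0.1,11.2],[0,0.1,11.7],[0,0.1,11.7],[0,0.1,11.7],[0,0.1,11.7],[0,0.1,11.7],[0,0.1,11.7]],"roll":[0,0,0,0,0,0,0,0,0,0,0,0]}'; python3 -m creep '{"grip":[1,1],"offset":[[0,0,0],[0,0,0]],"roll":[0,0]}'
```

```text
clock: 17.42
tcp_pos: [0.5966, -0.0879, 0.075]
ee_rot: [[0.385, -0.923, 0.0], [-0.923, -0.385, -0.0], [0.0, 0.0, -1.0]]
force: [-3.1, -0.1, 5.3]
grip_width: 0.0131
clock: 17.68
tcp_pos: [0.5966, -0.088, 0.075]
ee_rot: [[0.385, -0.923, 0.0], [-0.923, -0.385, -0.0], [0.0, 0.0, -1.0]]
force: [-3.3, 0.1, 6.7]
grip_width: 0.0131
```

Gripped; turning anticlockwise to the stop.

```bash
python3 -m creep '{"grip":[1,1,1,1,1,1,1,1,1,1,1,1],"offset":[[0,0,0],[0,0,0],[0,0,0],[0,0,0],[0,0,0],[0,0,0],[0,0,0],[0,0,0],[0,0,0],[0,0,0],[0,0,0],[0,0,0]],"roll":[-4,-11,-18,-25,-32,-39,-46,-53,-60,-67,-73,-77]}'; python3 -m creep '{"grip":[1,1,1],"offset":[[0,0,0],[0,0,0],[0,0,0]],"roll":[-1,-1,-1]}'
python3 - <<'E'
from station import ctrl
s=ctrl.state();print(s['force'].round(1),s['wrist_torque'].round(2),s['grip_width'],s['joint_pos'].round(1))
E
```

```text
clock: 19.18
tcp_pos: [0.5972, -0.0868, 0.075]
ee_rot: [[0.986, 0.169, 0.001], [0.169, -0.986, 0.001], [0.002, -0.001, -1.0]]
force: [-1.8, 2.6, 6.1]
grip_width: 0.013
clock: 19.55
tcp_pos: [0.5972, -0.0868, 0.075]
ee_rot: [[0.983, 0.182, 0.002], [0.182, -0.983, 0.002], [0.002, -0.002, -1.0]]
force: [-3.0, 4.0, 6.7]
grip_width: 0.0133
[-3.   4.   6.7] [ 1.28  0.87 -1.36] 0.013275410922603618 [  6.5  25.6  -1.1  -0.1 -63.2  94. ]
```

```bash
python3 -m creep '{"grip":[1.5,2.5,4,4,4,4,4,4,4,4,4,4],"offset":[[0,0,0],[0,0,0],[0,0,0],[0,0,0],[0,0,-1],[0,0,-3],[0,0,-6],[0,0,-9],[0,0,-12],[0,0,-14.5],[0,0,-16],[0,0,-16]],"roll":[0,0,0,0,0,0,0,0,0,0,0,0]}'
python3 - <<'E'
from h import *
import cv2
b=ctrl.read_camera('wrist');a=ctrl.read_camera('side');c=ctrl.read_camera('top')
cv2.imwrite('pics/s11.png',cv2.convertScaleAbs(cv2.resize(a[110:310,100:360],None,fx=3,fy=3,interpolation=cv2.INTER_CUBIC)[:,:,::-1],alpha=1.5)); cv2.imwrite('pics/w11.png',cv2.convertScaleAbs(b[:,:,::-1],alpha=1.6))
E
python3 mv.py .597 -.0875 .074 8.3
```

```text
clock: 21.05
tcp_pos: [0.5973, -0.0877, 0.2354]
ee_rot: [[0.983, 0.184, 0.002], [0.184, -0.983, 0.0], [0.002, 0.0, -1.0]]
force: [-0.6, 0.5, -0.7]
grip_width: 0.04
t 21.2 pos [ 0.5962 -0.0876  0.2329] head 10.62 j [  6.5  20.8  15.   -0.  -84.4  94.1] F [ 0.1  0.2 -0.5] w 0.0403
offset cm [ 0.11  0.02 15.89] roll 2.32
```

View pics/s11.png

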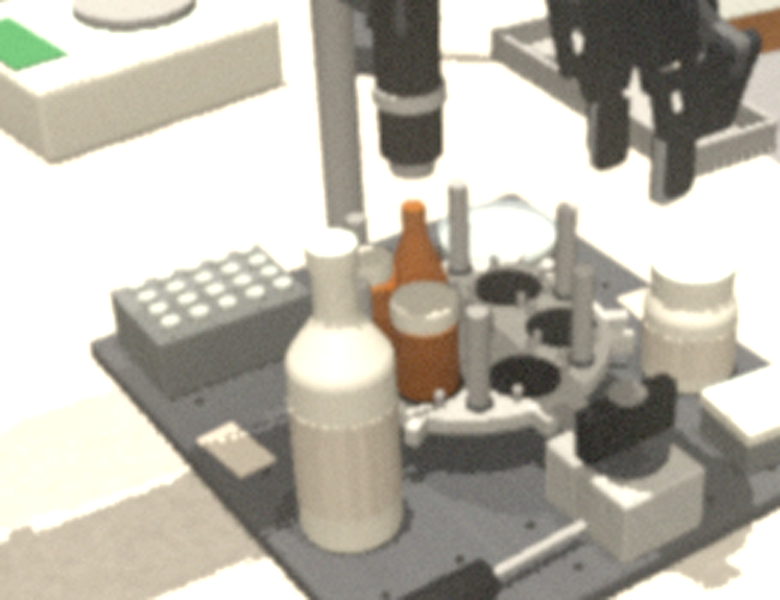

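View pics/w11.png

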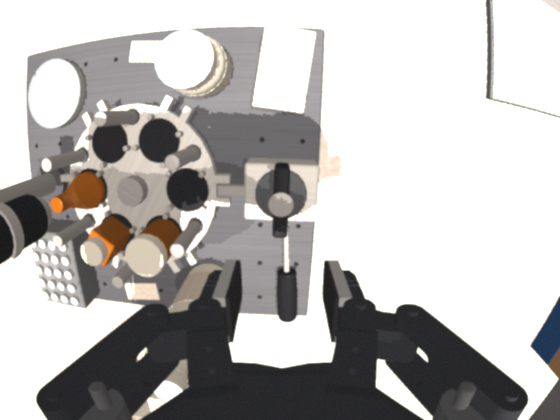

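Run:
```python
from h import *
import cv2
t=cv2.imread('pics/w11.png'); cv2.imwrite('pics/w11c.png',np.hstack([cv2.resize(t[140:260,220:340],None,fx=3.3,fy=4.5,interpolation=cv2.INTER_CUBIC),cv2.resize(t[140:260,20:140],None,fx=3.3,fy=4.5,interpolation=cv2.INTER_CUBIC)]))
a,b=wz((281,165),.101),wz((279,234),.101); d=a-b; print(a,b,np.degrees(np.arctan2(d[1],d[0])))
s=np.radians(8.3); print('lens',.5734-.06*np.sin(s),.0678+.06*np.cos(s),'cone neck',wz((57,205),.125))
print('side pred neck',proj('side',[.5734-.06*np.sin(s),.0678+.06*np.cos(s),.125]),'seen',100+413/3,110+205/3)
```

```text
[ 0.62856991 -0.08060447  0.101     ] [ 0.5667373  -0.09023643  0.101     ] 8.854078107985286
lens 0.5647386279399417 0.12717154734413816 cone neck [0.56285914 0.12467962 0.125     ]
side pred neck [238.56464225 177.0679169 ] seen 237.66666666666666 178.33333333333331
```

View pics/w11c.png

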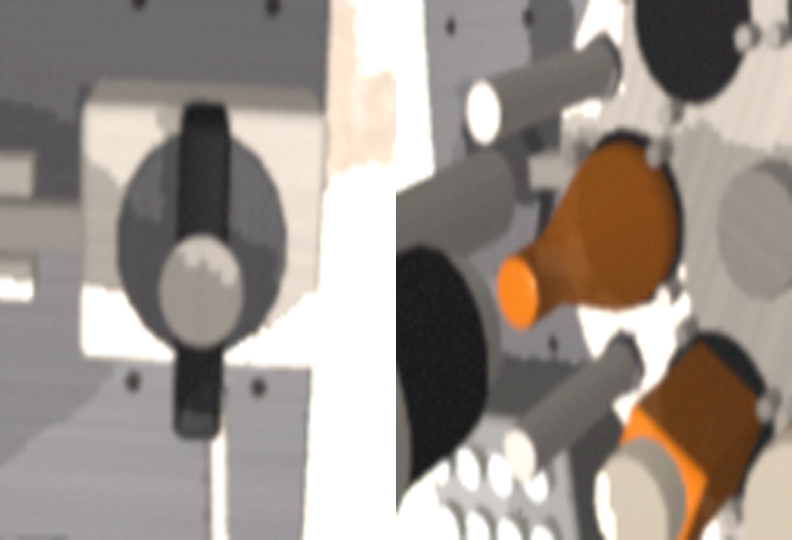

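Run:
```python
from station import ctrl
print(ctrl.finish_job(), ctrl.state()['clock'])
```

```text
the job is handed in; nothing more can be done
the job is handed in; nothing more can be done
```

The conical bottle now stands under the lens, the table is one position anticlockwise from where it began, and the lock knob is back at its locked stop. I handed the job in at about 21 s; no verdict was reported.

**What I did:**
- I gripped the knob bar and turned it clockwise by 76° (1.33 rad) to draw the bolt.
- I straddled handle 4 with the fingers without clamping it and turned the table 60° anticlockwise until it clicked home. The side force was at most about 2.5 N in the readings I took.
- I gripped the knob again and turned it anticlockwise until the wrist felt the hard stop (1.4 N m). I then released it and backed off upwards.

**Last checks:**
- **Table:** the four handle tops visible in the side view fell within about half a pixel of the starting handle positions, so the table sits in its detent.
- **Conical bottle:** its neck measured about 3 mm from the lens axis, against the 12 mm allowed.
- **Knob:** the bar lies at about 8.5°, within about 1° of its starting direction and inside the 6.9° limit.
- **Surroundings:** all three containers stand in their pockets. The bystander objects looked unmoved by eye, though I didn't measure them. The robot was clear of everything.

**Disagreements:** handle heights from two views came out up to 6 mm below the stated 125 mm. The stage angle also varied by about 1° between methods. Neither affected the result.

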